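# Pack the balance-check weight kit

### The arm

A 6-joint arm with a two-finger parallel gripper is mounted at the origin on the work surface. World frame = base frame: x ahead of the robot, y to its left, z up, the work surface at z = 0. Lengths are in m, angles in degrees, forces in N, time in s.
With the tool pointing down it reaches from about 0.25 to 0.725 m from the base axis. Payload 9.7 kg.
Tool frame: the origin (TCP) lies midway between the tips of the shut fingers; the grasp point (between the pads) lies 19 mm behind it; z points along the fingers, y is the direction in which the jaws open and shut (so a half turn about z gives the same grasp; the last joint's range is limited). The gripper opens to 85 mm and grips with 20 to 120 N. Pads are 22 mm wide; open, the fingers measure 114 mm over their backs; the gripper's body (76 mm by 85 mm) begins 54 mm behind the grasp point. The pads swing forward as they close: fully open they stand 13 mm farther back than shut.
Start: joints at [68.125, 4.979, 10.078, 95.1, 0, 90], TCP at [0.205, 0.51, 0.231] pointing down, gripper open.
Joint ranges: [-179.16, 179.16], [-48.56, 103.87], [-65.8, 70.77], [-126.05, 130.52], [-82.76, 87.17], [-180, 180]. Speed limits (degrees/s): [127.2, 127.2, 147.25, 180, 180, 180].

### API

Orientations are given as [roll, pitch, yaw] about the fixed x, y, z axes, in that order (R = Rz(yaw) Ry(pitch) Rx(roll)).
In Python, from workcell import bot, camera, recognise gives the robot as it stands. The module is installed in compiled form; this text tells all that it offers.
- The arm moves only by the tool apply_moves, never from a script. Its argument "targets" is one flat list of numbers, 7 for each row, row after row: the shift along the world's x, y, z in units of 30 mm (1.0 is 30 mm), then the turn, a rotation vector about the world's x, y, z in units of 6 degrees (1.0 is 6 degrees), then the opening, from 0 (shut) to 1 (fully open). A call has 1 to 5 rows; each row is the pose to reach, as a shift and turn from the pose commanded when the call began; what a row does not reach only later rows make up. A row lasts 1/10 s, in which the tool goes at most 50 mm and 8.59 degrees, less where a joint would pass 70% of its speed; a pose out of reach is approached as far as the arm can. A call with a gripper value outside its range is refused whole. The fingers move at their own pace and stop on an object; "newtons" is the grip in N (left out, the last holds). Time passes only in rows, so rows that repeat a pose let the fingers close. It gives the time, the measured TCP pose, the force and the opening at its end, in the units of the state.
- bot.get_obs(): the state, without advancing time (a new reading comes with each control period).
- camera(name): name is "scene" or "top" or "wrist"; returns a dict with "img" (384x512x3 uint8, red, green, blue), "intrinsics" (3x3 intrinsics, pixels), "origin" and "rotation" of the camera in the world. Camera axes: x right, y up, looking along -z (the intrinsics and any distortion apply to the point x, -y, -z); pixel columns grow to the right and rows downward; lengths in m; the calibration is good to about 2 mm. The wrist camera is an equidistant fisheye: a pixel r from the principal point sees the ray r / f radians off the axis. A picture is of the moment at which its call begins. There is no depth.
- bot.job_done(): hands the job in, once; it reports no verdict.
Trained networks look in the newest picture that a camera, given by its name, has taken for a name from the list of things; names that differ only in an ending like _2 or _b are one class to them, and where a whole thing is asked for, a point or a joint stands for the part that bears it (a point fixed in the world has none). Each returns a list of dicts, best first, with "conf" (0 to 1); they miss things now and then, are a little off and sometimes report something else, mostly with a low value. They report only what shows in the picture. A call takes as long as a camera call. They do not tell look-alikes from the thing itself.
- recognise(query, camera): "box" ([left, top, right, bottom] in pixels, round what is visible of it).
The state is a dict: "time": time; "q": joint angles; "qd": joint speeds; "joint_efforts": joint torques, N m; "ee_pos": TCP position; "tcp_rot": TCP orientation; "wrist_force": force on the tool from outside, world axes, zero at the start; "torque": the same for the moment, N m; "opening": finger opening in m.
Only numpy, scipy, OpenCV 4.12 (cv2) and the standard library are available. Lean on these libraries where they do the work, as an engineer would, in place of code of your own. Each camera call takes 0.05 s, during which the arm holds its last target.

### The job

Pack the balance-check kit into its open case: stand each of the three brass weights upright in the white ring that fits its size, and lay the blue fraction box lid up on the grey corner of the deck, its long side along the longer orange stop, flat on the deck and pushed up against both stops so that the lid will close. The two steel weights belong to another set: leave them standing where they are.

Things in the scene. Friction and masses are not known exactly. Their poses are not given: they have to be found in the camera images.
- case: Open case, fixed: black deck 220 (x) by 270 (y), top 16 mm above the bench; lid folded flat at x 130 to 300, 22 high. Origin: deck centre, at bench level. Holders in a row at x -55, y -85, 0, 85 in varying order. Grey bay in the +x+y corner; two orange stop bars, 8 thick, 8 above deck: long one, inner face x = 95 (y 8 to 123); short one, inner face y = 115 (x 45 to 95). Flat tweezers at x 66, y -75.
- brass_large: Large brass (yellow metal) knob weight, loose, about 500 g: upright cylinder 40 mm in diameter and 42 mm tall, with a narrower knob on top, 57 mm tall in all. Origin: centre of its underside, z up.
- brass_medium: Medium brass (yellow metal) knob weight, loose, about 200 g: upright cylinder 30 mm in diameter and 34 mm tall, with a narrower knob on top, 49 mm tall in all. Origin: centre of its underside, z up.
- brass_small: Small brass (yellow metal) knob weight, loose, about 80 g: upright cylinder 22 mm in diameter and 30 mm tall, with a narrower knob on top, 45 mm tall in all. Origin: centre of its underside, z up.
- holder_large: White ring on the case deck, the holder of the large brass weight: inner diameter 54 mm, outer diameter 60 mm, 6 mm high, fixed to the case. Origin: its centre at the deck surface (16 mm above the bench); the weight stands on the deck inside the ring.
- holder_medium: White ring on the case deck, the holder of the medium brass weight: inner diameter 44 mm, outer diameter 50 mm, 6 mm high, fixed to the case. Origin: its centre at the deck surface (16 mm above the bench); the weight stands on the deck inside the ring.
- holder_small: White ring on the case deck, the holder of the small brass weight: inner diameter 36 mm, outer diameter 42 mm, 6 mm high, fixed to the case. Origin: its centre at the deck surface (16 mm above the bench); the weight stands on the deck inside the ring.
- steel_large: Large steel (silver-grey) knob weight of another set, same shape and size as the large brass one (40 mm diameter, 57 mm tall); to be left alone. Origin: centre of its underside.
- steel_small: Small steel (silver-grey) knob weight of another set, same shape and size as the small brass one (22 mm diameter, 45 mm tall); to be left alone. Origin: centre of its underside.
- fraction_box: Blue closed plastic box for the fraction weights, loose, about 120 g: 44 mm (its x) by 70 mm (its y), 28 mm tall, white label on the lid. Origin: centre of its underside, z up; a half turn about z makes no difference. Touching both stops, its centre is at x = 73, y = 80 mm of the case, its x axis along the case's.
There are look-alikes about, which are no part of the job. What is meant by the fraction_box is not pink, and is the larger of those in its own colour.

How it is judged (in metres and radians):
At the end, for the whole second after the job is handed in: Brass weights upright (0.08 rad) on the deck, within 10 mm of the centres of their own rings; fraction box flat and square (0.08 rad) on the deck, within 3.5 mm of touching each stop; steel weights upright, within 30 mm of where they began; all at rest (horizontal distance between brass_large and holder_large below 0.01 m and z of brass_large in the frame of holder_large between -0.003 and 0.003 m and angle between each of brass_large, brass_medium, brass_small, fraction_box's own z axis and vertical below 0.08 rad and linear speed of each of brass_large, brass_medium, brass_small, fraction_box below 0.02 m/s and horizontal distance between brass_medium and holder_medium below 0.01 m and z of brass_medium in the frame of holder_medium between -0.003 and 0.003 m and horizontal distance between brass_small and holder_small below 0.01 m and z of brass_small in the frame of holder_small between -0.003 and 0.003 m and x of fraction_box in the frame of case between 0.0695 and 0.0755 m and y of fraction_box in the frame of case between 0.0765 and 0.0825 m and z of fraction_box in the frame of case between 0.013 and 0.019 m and angle between the x axis of fraction_box and the x axis of case, either way round below 0.08 rad and distance of each of steel_large, steel_small from where it was at the start of the episode below 0.03 m and angle between each of steel_large, steel_small's own z axis and vertical below 0.1 rad).
It fails at once if a steel weight was moved more than 30 mm from its place (distance of any of steel_large, steel_small from where it was at the start of the episode above 0.03 m).
It also fails if it takes over 96 s, if anything falls off the work surface, if the arm or the gripper's body presses on something with over 40 N, if the wrist force passes 120 N, or if a joint passes its speed limit or range.

## Working session

There is one attempt and no reset: what is moved stays moved. The work goes in short steps, Python scripts to look and compute and a tool call to move; the robot and the scene stay as the last step left them, time stands still between calls to the robot, and variables do not carry over. Pictures are saved under pics/ and viewed, and the job is handed in when it is done.

Besides the shell and the picture viewer there is one more tool, called as name(argument=value, ...), one argument or row to a line, values as JSON. apply_moves: Moves the arm, as the interface text tells. Its arguments: {"type":"object","properties":{"targets":{"type":"array"},"newtons":{"type":"number"}},"required":["targets"]}

```bash
mkdir -p pics; cat > h.py <<'E'
import numpy as np, cv2
from workcell import bot, camera, recognise
def snap(n,fn=None):
    c=camera(n)
    if fn: cv2.imwrite('pics/'+fn,c['img'][:,:,::-1])
    return c
def ray(c,u,v):
    K=np.array(c['intrinsics']);x=(u-K[0,2])/K[0,0];y=(v-K[1,2])/K[1,1]
    d=np.array(c['rotation'])@np.array([x,-y,-1.]);return np.array(c['origin']),d
def at(c,u,v,z):
    o,d=ray(c,u,v);return o+d*(z-o[2])/d[2]
def proj(c,p):
    K=np.array(c['intrinsics']);q=np.array(c['rotation']).T@(np.array(p)-np.array(c['origin']))
    return np.array([K[0,0]*q[0]/-q[2]+K[0,2],K[1,1]*-q[1]/-q[2]+K[1,2]])
E
python3 - <<'E'
from h import *
for n in ['top','scene']:
    c=snap(n,n+'0.png');print(n,np.round(c['intrinsics'],1).tolist(),np.round(c['origin'],3),np.round(c['rotation'],3).tolist())
    for q in ['case','brass_large','brass_medium','brass_small','holder_large','holder_medium','holder_small','steel_large','steel_small','fraction_box']:
        print(q,[(np.round(r['box']).astype(int).tolist(),round(r['conf'],2)) for r in recognise(q,n)][:4])
o=bot.get_obs();print(o['time'],o['ee_pos'],o['tcp_rot'],o['opening'])
E
```

```text
top [[480.3, 0.0, 257.0], [0.0, 480.3, 191.4], [0.0, 0.0, 1.0]] [0.372 0.003 1.37 ] [7.921, 0.075, -91.644]
case [([295, 98, 405, 247], 0.9), ([131, 230, 146, 244], 0.35)]
brass_large [([170, 228, 184, 242], 0.55)]
brass_medium [([176, 230, 185, 243], 0.17)]
brass_small [([136, 194, 145, 202], 0.49)]
holder_large [([327, 216, 336, 232], 0.56)]
holder_medium [([380, 206, 395, 223], 0.61), ([220, 230, 228, 238], 0.36), ([219, 172, 244, 196], 0.17)]
holder_small [([318, 214, 336, 232], 0.21)]
steel_large [([130, 231, 147, 247], 0.54)]
steel_small [([220, 230, 228, 236], 0.54)]
fraction_box [([256, 155, 284, 182], 0.97), ([218, 174, 244, 195], 0.68), ([197, 152, 211, 170], 0.66), ([219, 229, 226, 237], 0.41)]
scene [[450.8, 0.0, 255.3], [0.0, 450.8, 186.2], [0.0, 0.0, 1.0]] [ 1.134 -0.736  0.622] [59.145, -0.165, 38.347]
case [([79, 206, 324, 371], 0.65)]
brass_large [([266, 142, 280, 167], 0.52)]
brass_medium [([308, 164, 320, 182], 0.47)]
brass_small [([328, 147, 333, 162], 0.62)]
holder_large []
holder_medium [([107, 254, 129, 271], 0.69), ([77, 207, 328, 374], 0.29)]
holder_small []
steel_large [([285, 132, 301, 151], 0.46)]
steel_small [([244, 166, 250, 185], 0.51)]
fraction_box [([271, 182, 297, 207], 0.88), ([262, 208, 282, 236], 0.8), ([314, 189, 335, 203], 0.69)]
1.1 [0.20491591 0.51041951 0.23130807] [ 1.79995959e+02 -6.64373414e-04  1.58123769e+02] 0.08558127383294216
```

```bash
python3 - <<'E'
import cv2
a=cv2.imread('pics/top0.png')
b=cv2.resize(a[80:270,100:420],None,fx=2.5,fy=2.5,interpolation=cv2.INTER_CUBIC);cv2.imwrite('pics/top0b.png',b)
a=cv2.imread('pics/scene0.png')
b=cv2.resize(a[110:384,60:360],None,fx=2.1,fy=2.1,interpolation=cv2.INTER_CUBIC);cv2.imwrite('pics/scene0b.png',b)
E
```

```text
(no output)
```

View pics/top0b.png

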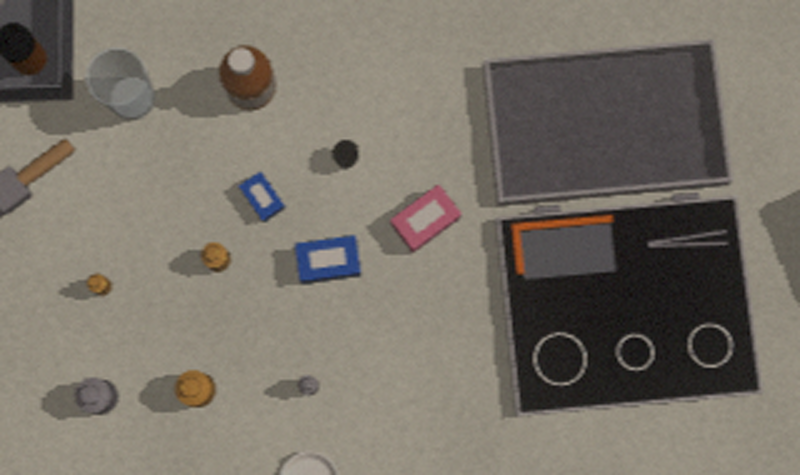

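View pics/scene0b.png

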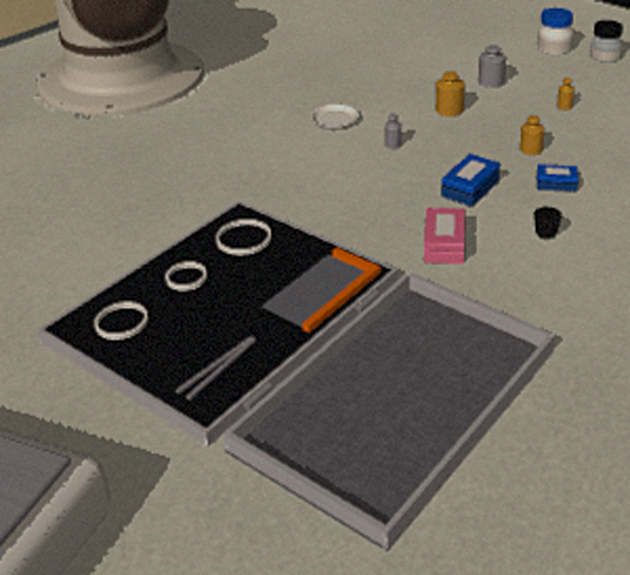

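```bash
cat >> h.py <<'E'
from scipy.spatial.transform import Rotation as Rn
_s=snap
def snap(n,fn=None):
    c=_s(n,fn); c['rotation']=Rn.from_euler('xyz',c['rotation'],degrees=True).as_matrix(); return c
def blobs(m,amin=15):
    n,l,s,ce=cv2.connectedComponentsWithStats(m.astype(np.uint8));return [(s[i].tolist(),ce[i]) for i in range(1,n) if s[i,4]>=amin],l
E
python3 - <<'E'
from h import *
c=snap('top','t1.png');im=c['img'];hsv=cv2.cvtColor(im,cv2.COLOR_RGB2HSV);H,S,V=[hsv[:,:,i].astype(int) for i in range(3)]
print('brass');
for s,ce in blobs((H>8)&(H<25)&(S>120)&(V>70))[0]: print(s,np.round(ce,1))
print('blue')
for s,ce in blobs((H>100)&(H<130)&(S>120))[0]:print(s,np.round(ce,1))
print('white in case')
deck=(np.max(im,2)<60);
w=np.zeros(V.shape,bool);w[205:245,305:400]=(V>110)[205:245,305:400]
for s,ce in blobs(w,8)[0]:print(s,np.round(ce,1),np.round(at(c,*(ce+0.0),.022),4))
# large blue rect
m,l=blobs((H>100)&(H<130)&(S>100)&(V>60))
E
```

```text
brass
[188, 99, 20, 19, 178] [199.8 110.4]
[110, 137, 19, 15, 61] [117.8 144.5]
[304, 166, 42, 24, 194] [319.4 172.1]
[181, 177, 11, 11, 88] [185.9 182.1]
[135, 190, 9, 8, 51] [139.2 193.3]
[170, 228, 16, 15, 173] [177.6 235. ]
blue
[464, 78, 33, 33, 75] [481.3  95. ]
[0, 139, 46, 51, 816] [ 27.8 167.1]
[196, 150, 17, 18, 98] [204.1 158.3]
[218, 175, 26, 17, 234] [230.6 183.1]
[66, 227, 19, 18, 269] [ 74.9 235.9]
white in case
[385, 210, 7, 4, 9] [388.3 211.3] [ 0.4924 -0.369   0.022 ]
[322, 213, 11, 5, 12] [327.3 214.6] [ 0.4882 -0.1968  0.022 ]
[314, 214, 7, 6, 11] [316.5 216.4] [ 0.4841 -0.1662  0.022 ]
[354, 214, 7, 4, 8] [357.2 215.2] [ 0.4839 -0.2809  0.022 ]
[377, 220, 16, 7, 21] [384.8 223.9] [ 0.4574 -0.3566  0.022 ]
[349, 225, 10, 3, 11] [353.8 226.5] [ 0.4525 -0.2694  0.022 ]
[321, 230, 11, 4, 11] [326.  232.4] [ 0.4384 -0.1907  0.022 ]
[306, 237, 2, 6, 8] [306.2 240. ] [ 0.4188 -0.1345  0.022 ]
[317, 237, 83, 8, 354] [370.1 241.8] [ 0.4087 -0.3123  0.022 ]
```

```bash
cat > fit.py <<'E'
from h import *
from scipy.optimize import minimize
from scipy.ndimage import map_coordinates
HY={'large':85,'small':0,'medium':-85};RR={'large':28.5,'medium':23.5,'small':19.5}
def c2w(p,pts):
    c,s=np.cos(p[2]),np.sin(p[2]);P=np.atleast_2d(pts).astype(float)
    return np.c_[p[0]+c*P[:,0]-s*P[:,1],p[1]+s*P[:,0]+c*P[:,1],P[:,2]]
def projm(c,P):
    K=c['intrinsics'];q=(P-np.array(c['origin']))@c['rotation']
    return np.c_[K[0,0]*q[:,0]/-q[:,2]+K[0,2],K[1,1]*q[:,1]/q[:,2]+K[1,2]]
t=np.linspace(0,2*np.pi,60,endpoint=False)
rings=np.vstack([np.c_[-.055+RR[k]*1e-3*np.cos(t),HY[k]*1e-3+RR[k]*1e-3*np.sin(t),np.full(60,.022)] for k in HY])
l=np.linspace(.01,.12,30);l2=np.linspace(.047,.1,15)
orange=np.vstack([np.c_[np.full(30,.099),l,np.full(30,.024)],np.c_[l2,np.full(15,.119),np.full(15,.024)]])
def score(c,p,blur=0):
    im=c['img'].astype(float)
    V=im.min(2); O=np.clip(im[:,:,0]-im[:,:,2],0,None)
    if blur: V=cv2.GaussianBlur(V,(0,0),blur);O=cv2.GaussianBlur(O,(0,0),blur)
    a=projm(c,c2w(p,rings));b=projm(c,c2w(p,orange))
    s=lambda I,q:map_coordinates(I,[q[:,1],q[:,0]],order=1,mode='nearest').mean()
    return -s(V,a)-s(O,b)*.5
def fit(cs,p0):
    p=np.array(p0)
    for bl in (3,1.5,.7):
        f=lambda x:sum(score(c,x*[1,1,1],bl) for c in cs)
        p=minimize(f,p,method='Nelder-Mead',options=dict(initial_simplex=p+np.array([[0,0,0],[.006,0,0],[0,.006,0],[0,0,.05]])*(bl/1.5),xatol=1e-5,fatol=1e-4)).x
    return p,f(p)
E
python3 - <<'E'
from fit import *
T=snap('top');S=snap('scene')
p0=[.52,-.275,.06]
for cs in ([T],[S],[T,S]):
    p,f=fit(cs,p0);print(np.round(p[:2],4),np.degrees(p[2]).round(2),f)
    for c in cs:
        pass
print({k:np.round(c2w(p,[-.055,HY[k]/1e3,.016])[0],4).tolist() for k in HY}, c2w(p,[.073,.08,.016]).round(4))
for n,c in(('t',T),('s',S)):
    im=cv2.resize(c['img'],None,fx=3,fy=3)[:,:,::-1].copy()
    for q in projm(c,c2w(p,np.vstack([rings,orange]))): cv2.circle(im,tuple(int(round(v*3+1)) for v in q),1,(0,255,0),-1)
    im=im[450:760,880:1240] if n=='t' else im[600:1130,220:1000]
    cv2.imwrite(f'pics/fit_{n}.png',im)
np.save('case.npy',p)
E
```

```text
[ 0.5246 -0.2667] 3.52 -138.1510907525476
[ 0.5285 -0.2673] 3.71 -205.6153519629159
[ 0.5267 -0.267 ] 3.73 -324.0802457321304
{'large': [0.4663, -0.1857, 0.016], 'small': [0.4718, -0.2705, 0.016], 'medium': [0.4774, -0.3554, 0.016]} [[ 0.5944 -0.1824  0.016 ]]
```

View pics/fit_t.png

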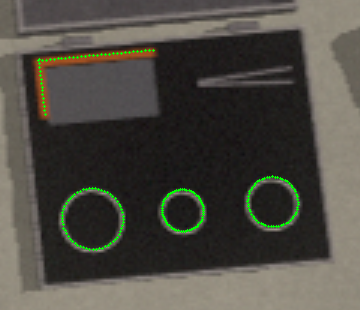

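View pics/fit_s.png

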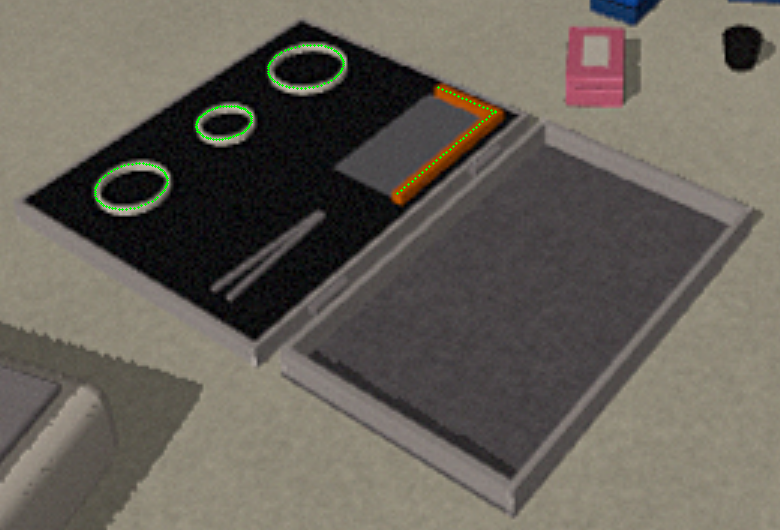

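```bash
cat > obj.py <<'E'
from fit import *
from scipy.optimize import least_squares
W={'large':(20,42,57,.55),'medium':(15,34,49,.6),'small':(11,30,45,.6)}
def masks(c):
    h=cv2.cvtColor(c['img'],cv2.COLOR_RGB2HSV).astype(int);H,S,V=h[...,0],h[...,1],h[...,2]
    return {'brass':(H>8)&(H<27)&(S>110)&(V>60),'blue':(H>100)&(H<130)&(S>90)&(V>50)}
def wpts(k,x,y,z=0):
    r,h,H,f=W[k];a=np.linspace(0,2*np.pi,24)
    return np.vstack([np.c_[x+rr/1e3*np.cos(a),y+rr/1e3*np.sin(a),np.full(24,z+hh/1e3)] for rr,hh in((r,0),(r,h),(r*f,H))])
def bpts(x,y,yaw,z=0):
    P=[[a*.022,b*.035,0] for a in(-1,1) for b in(-1,1)];P=np.array(P)
    return np.vstack([c2w([x,y,yaw],P+[0,0,z+hh]) for hh in(0,.028)])
def hullmask(c,P,sc=4):
    q=projm(c,P);h=cv2.convexHull(np.round((q+.5)*sc).astype(np.int32));m=np.zeros((384*sc,512*sc),np.uint8);cv2.fillConvexPoly(m,h,1);return cv2.resize(m.astype(np.float32),(512,384),interpolation=cv2.INTER_AREA)
def fitmask(obs,fn,p0,step):
    # obs list of (cam,mask)
    def cost(p): return sum(np.abs(hullmask(c,fn(p))-m).sum()/m.sum() for c,m in obs)
    p=np.array(p0,float);S=np.vstack([p]+[p+np.eye(len(p))[i]*step[i] for i in range(len(p))])
    r=minimize(cost,p,method='Nelder-Mead',options=dict(initial_simplex=S,xatol=1e-4,fatol=1e-4));return r.x,r.fun
def near(mask,c,P,amin=8):
    """fill holes & choose component nearest to projection"""
    q=projm(c,P).mean(0);n,l,s,ce=cv2.connectedComponentsWithStats(mask.astype(np.uint8))
    i=min((i for i in range(1,n) if s[i,4]>=amin),key=lambda i:np.hypot(*(ce[i]-q)))
    m=(l==i).astype(np.uint8);cs,_=cv2.findContours(m,cv2.RETR_EXTERNAL,cv2.CHAIN_APPROX_NONE);m[:]=0
    cv2.drawContours(m,[cv2.convexHull(np.vstack(cs))],-1,1,-1);return m.astype(np.float32)
E
python3 - <<'E'
from obj import *
T=snap('top');S=snap('scene');mt,ms=masks(T),masks(S)
for k,px in (('large',(177.6,235)),('medium',(185.9,182.1)),('small',(139.2,193.3))):
    g=at(T,*px,.03)[:2]
    for cs in ((T,),(S,),(T,S)):
        obs=[(c,near((mt if c is T else ms)['brass'],c,wpts(k,*g))) for c in cs]
        p,f=fitmask(obs,lambda p:wpts(k,*p),g,[.004,.004]);print(k,len(cs),p.round(4),round(f,2))
g=at(T,230.6,183.1,.028)[:2]
for cs in ((T,),(S,),(T,S)):
    obs=[(c,near((mt if c is T else ms)['blue'],c,bpts(*g,0))) for c in cs]
    r=min((fitmask(obs,lambda p:bpts(*p),[*g,y],[.004,.004,.15]) for y in (-.1,.1)),key=lambda r:r[1]);print('box',r[0].round(4),np.degrees(r[0][2]),r[1])
for n,px,z in(('steelL',(96,396),.04),('steelS',(308,385),.03),('pink',(426,218),.02),('sblue',(262,196),.02),('blackcap',(345,153),.02)):
    print(n,at(T,px[0]/2.5+100,px[1]/2.5+80,z).round(3))
a=T['img'][:,:,::-1];cv2.imwrite('pics/boxcrop.png',cv2.resize(a[140:205,180:295],None,fx=6,fy=6,interpolation=cv2.INTER_CUBIC))
print(bot.get_obs()['time'])
E
```

```text
large 1 [0.4432 0.2253] 0.09
large 1 [0.4451 0.2238] 0.07
large 2 [0.4437 0.2257] 0.18
medium 1 [0.5939 0.2019] 0.21
medium 1 [0.5939 0.2031] 0.12
medium 2 [0.5938 0.2022] 0.35
small 1 [0.565 0.334] 0.25
small 1 [0.5661 0.3345] 0.15
small 2 [0.5657 0.3351] 0.42
box [0.587  0.0737 0.118 ] 6.759699928813291 0.0773809552192688
box [0.5865 0.0752 0.1515] 8.677938110991679 0.06651138514280319
box [0.5872 0.0746 0.1326] 7.594819049880996 0.1547619104385376
steelL [0.436 0.33  0.04 ]
steelS [0.442 0.097 0.03 ]
pink [ 0.629 -0.041  0.02 ]
sblue [0.66  0.146 0.02 ]
blackcap [0.708 0.05  0.02 ]
1.35
```

View pics/boxcrop.png

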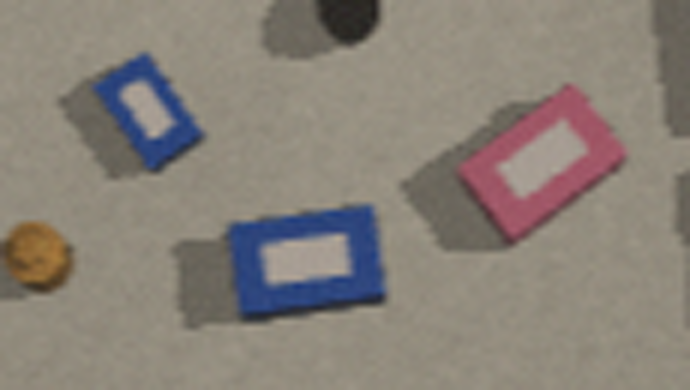

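Candidates (top pixels): fraction_box – big blue (231,183), small blue (204,158), pink (270,167) → big blue. Brass large (178,235) vs steel large (138,238); brass small (139,193) vs steel small (223,234); brass medium (186,182) is the only one of its size. The crop shows the large blue box, upright with its label up. The rings along the case's +y→-y are large, small, medium.

apply_moves(
  targets=[6.0,-2.9,-1.0,0,0,-5.5,0.7,6.0,-2.9,-1.0,0,0,-5.5,0.7,6.0,-2.9,-1.0,0,0,-5.5,0.7,6.0,-2.9,-1.0,0,0,-5.5,0.7,6.0,-2.9,-1.0,0,0,-5.5,0.7],
  newtons=40,
)

```text
time: 1.85
ee_pos: [0.3888, 0.4205, 0.1998]
tcp_rot: [-179.9, 0.1, 124.6]
wrist_force: [0.1, 0.5, -0.1]
opening: 0.0599
```

apply_moves(
  targets=[6.0,-2.95,-2.5,0,0,-5.2,0.7,6.0,-2.95,-2.5,0,0,-5.2,0.7,6.0,-2.95,-2.5,0,0,-5.2,0.7,6.0,-2.95,-2.5,0,0,-5.2,0.7,6.0,-2.95,-2.5,0,0,-5.2,0.7],
)

```text
time: 2.35
ee_pos: [0.5671, 0.3325, 0.1234]
tcp_rot: [-179.9, 0.1, 93.6]
wrist_force: [-0.5, -0.0, -0.2]
opening: 0.0599
```

```bash
cat >> h.py <<'E'
def wproj(c,p):
    K=np.array(c['intrinsics']);q=c['rotation'].T@(np.array(p)-np.array(c['origin']));v=np.array([q[0],-q[1],-q[2]])
    th=np.arctan2(np.hypot(v[0],v[1]),v[2]);n=v[:2]/np.hypot(v[0],v[1]);return np.array([K[0,0]*th*n[0]+K[0,2],K[1,1]*th*n[1]+K[1,2]])
def wat(c,u,v,z):
    K=np.array(c['intrinsics']);a=(u-K[0,2])/K[0,0];b=(v-K[1,2])/K[1,1];th=np.hypot(a,b)
    d=c['rotation']@np.array([np.sin(th)*a/th,-np.sin(th)*b/th,-np.cos(th)]);o=np.array(c['origin']);return o+d*(z-o[2])/d[2]
E
python3 - <<'E'
from h import *
c=snap('wrist','w1.png');print(c['intrinsics'],c['origin'],c['rotation'].round(3));o=bot.get_obs();print(o['ee_pos'],o['tcp_rot'],o['q'],o['opening'])
print(wproj(c,[.5655,.335,.03]),wproj(c,[.5655,.335,.045]))
E
```

```text
[[297.31863964   0.         253.86004579]
 [  0.         297.31863964 186.56204416]
 [  0.           0.           1.        ]] [0.56337053 0.40934016 0.26700258] [[ 0.998 -0.06  -0.017]
 [ 0.062  0.951  0.303]
 [-0.002 -0.304  0.953]]
[0.56710971 0.33252229 0.1233674 ] [-1.79861295e+02  1.04769342e-01  9.37816669e+01] [ 3.03987066e+01  1.92709921e+01  1.48613675e+01  8.57613198e+01
 -3.15224645e-02  1.16617214e+02] 0.05976435976736814
[251.54882447 185.22543517] [251.36090038 190.92588575]
```

View pics/w1.png

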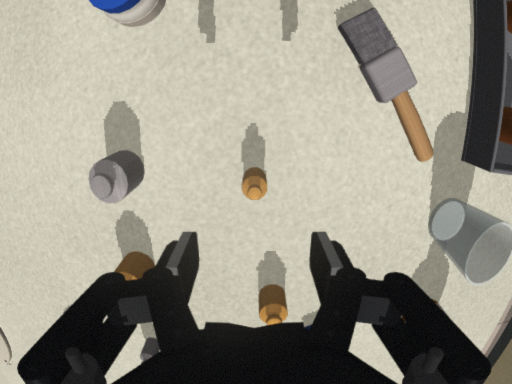

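```bash
cat >> h.py <<'E'
def wb(c):
    h=cv2.cvtColor(c['img'],cv2.COLOR_RGB2HSV).astype(int);H,S,V=h[...,0],h[...,1],h[...,2];return (H>8)&(H<27)&(S>110)&(V>60)
E
python3 - <<'E'
from h import *
c=snap('wrist')
for s,ce in blobs(wb(c),80)[0]: print(s,ce.round(1),wat(c,*ce,.025).round(4))
print(wat(c,254.5,187,.043))
im=c['img'][160:220,220:290,::-1];cv2.imwrite('pics/w1c.png',cv2.resize(im,None,fx=8,fy=8,interpolation=cv2.INTER_CUBIC))
E
```

```text
[393, 92, 40, 69, 1189] [413.1 126.9] [0.7061 0.3977 0.025 ]
[499, 132, 13, 13, 113] [505.5 138.5] [0.8343 0.4045 0.025 ]
[242, 168, 25, 32, 594] [254.4 183.9] [0.5678 0.3348 0.025 ]
[115, 252, 40, 29, 713] [134.3 265.6] [0.4511 0.2397 0.025 ]
[259, 285, 28, 41, 927] [271.9 304.9] [0.5948 0.2043 0.025 ]
[0.5677494  0.33779961 0.043     ]
```

View pics/w1c.png

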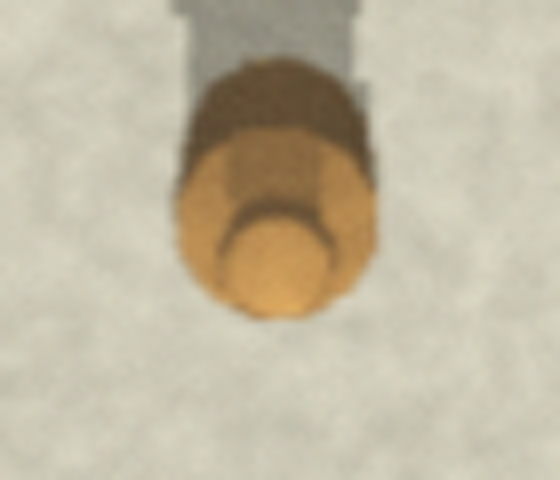

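apply_moves(
  targets=[0,0.05,-1.5,0,0,0,0.7,0,0.05,-3.0,0,0,0,0.7,0,0.05,-3.8,0,0,0,0.7,0,0.05,-3.8,0,0,0,0.7],
)

```text
time: 2.85
ee_pos: [0.5616, 0.3366, 0.0092]
tcp_rot: [-179.7, 0.1, 94.1]
wrist_force: [-0.4, -0.2, 0.6]
opening: 0.0599
```

apply_moves(
  targets=[0.1,-0.05,0,0,0,0,0.7,0.1,-0.05,0,0,0,0,0.0,0.1,-0.05,0,0,0,0,0.0,0.1,-0.05,0,0,0,0,0.0,0.1,-0.05,0,0,0,0,0.0],
)

```text
time: 3.35
ee_pos: [0.5687, 0.3355, 0.0143]
tcp_rot: [179.9, -0.1, 93.9]
wrist_force: [-1.7, -0.2, 6.0]
opening: 0.0202
```

apply_moves(
  targets=[0,0,0,0,0,0,0,0,0,0.5,0,0,0,0,0,0,0.5,0,0,0,0],
)

```text
time: 3.65
ee_pos: [0.569, 0.3355, 0.0303]
tcp_rot: [179.8, -0.1, 93.9]
wrist_force: [0.4, 1.1, -0.9]
opening: 0.0201
```

```bash
python3 - <<'E'
from h import *
o=bot.get_obs();print(o['ee_pos'],o['wrist_force'])
c=snap('wrist','w2.png');o=bot.get_obs();print(o['ee_pos'],o['wrist_force'],o['opening'])
c=snap('scene');cv2.imwrite('pics/s2.png',cv2.resize(c['img'][60:200,230:400,::-1],None,fx=4,fy=4))
E
```

```text
[0.56903295 0.33547479 0.03034473] [ 0.41425374  1.05863903 -0.94731112]
[0.56879563 0.33533379 0.02924599] [ 0.22262693  0.21775323 -1.07188407] 0.020249840728647106
```

View pics/w2.png

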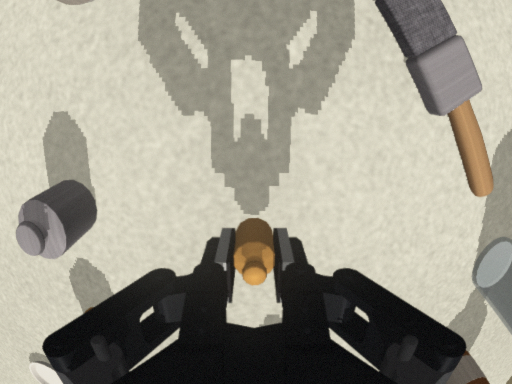

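View pics/s2.png

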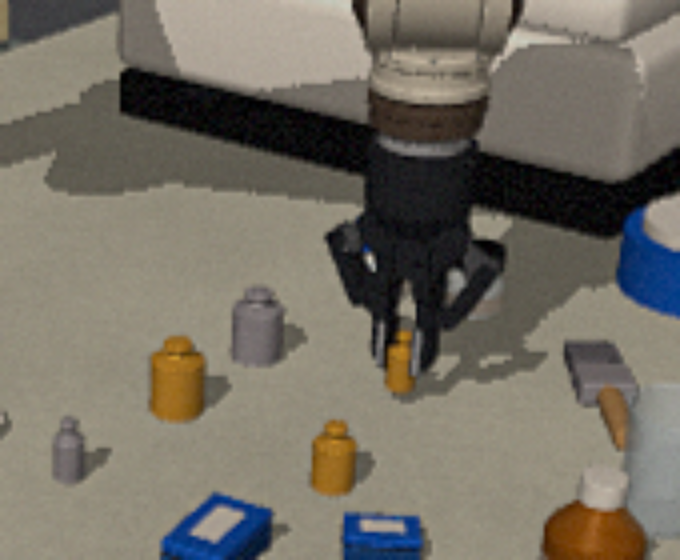

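apply_moves(
  targets=[0,0,1.5,0,0,0,0,0,0,3.0,0,0,0,0,-0.4,-1.6,3.0,0,0,0,0,-0.8,-3.2,3.0,0,0,0,0,-1.2,-4.8,3.0,0,0,0,0],
)

```text
time: 4.25
ee_pos: [0.5313, 0.1896, 0.1171]
tcp_rot: [180.0, 0.0, 94.0]
wrist_force: [1.2, -0.4, 0.1]
opening: 0.0202
```

apply_moves(
  targets=[-0.3,-1.6,0,0,0,0,0,-0.5,-3.2,0,0,0,0,0,-0.8,-4.8,0,0,0,0,0,-1.1,-6.4,0,0,0,0,0,-1.2,-7.8,0,0,0,0,0],
)

```text
time: 4.75
ee_pos: [0.4948, -0.0451, 0.1173]
tcp_rot: [-180.0, 0.0, 93.9]
wrist_force: [1.7, 1.8, -0.8]
opening: 0.0203
```

apply_moves(
  targets=[-0.2,-1.6,0,0,0,0,0,-0.4,-3.2,0,0,0,0,0,-0.6,-4.8,0,0,0,0,0,-0.8,-6.4,0,0,0,0,0,-0.8,-7.6,0,0,0,0,0],
)

```text
time: 5.25
ee_pos: [0.4708, -0.2737, 0.1172]
tcp_rot: [-180.0, 0.0, 93.8]
wrist_force: [1.0, 0.8, -0.8]
opening: 0.02
```

apply_moves(
  targets=[0,0,0,0,0,0,0,0,0,0,0,0,0,0],
)

```text
time: 5.45
ee_pos: [0.4714, -0.2717, 0.1167]
tcp_rot: [-180.0, -0.0, 93.8]
wrist_force: [0.7, 0.3, -0.4]
opening: 0.0201
```

```bash
cat > ringw.py <<'E'
from obj import *
def wpm(c,P): return np.array([wproj(c,p) for p in P])
import fit as F
def wfit(c,p0,keys=('large','small','medium'),span=.004,bl=2):
    V=cv2.GaussianBlur(c['img'].min(2).astype(float),(0,0),bl)
    R=np.vstack([rings[i*60:(i+1)*60] for i,k in enumerate(HY) if k in keys])
    def f(d):
        p=np.array([p0[0]+d[0],p0[1]+d[1],p0[2]]);q=wpm(c,c2w(p,R));return -map_coordinates(V,[q[:,1],q[:,0]],order=1,mode='constant').mean()
    r=minimize(f,[0,0],method='Nelder-Mead',options=dict(initial_simplex=[[0,0],[span,0],[0,span]],xatol=1e-4,fatol=1e-3));return r.x,r.fun,f([0,0])
def draw(c,p,fn,s=1.5):
    im=cv2.resize(c['img'],None,fx=s,fy=s)[:,:,::-1].copy()
    for q in wpm(c,c2w(p,np.vstack([rings,orange]))): cv2.circle(im,tuple(int(round(v*s)) for v in q),1,(0,255,0),-1)
    cv2.imwrite('pics/'+fn,im)
E
python3 - <<'E'
from ringw import *
p=np.load('case.npy');c=snap('wrist');draw(c,p,'w3.png')
print(wfit(c,p),wfit(c,p,('small',)))
o=bot.get_obs();print(o['ee_pos'],o['wrist_force'])
E
```

```text
(array([ 0.00161821, -0.0003322 ]), np.float64(-140.46907860588675), np.float64(-128.5022002468754)) (array([ 0.00134532, -0.00042278]), np.float64(-168.8861664441477), np.float64(-155.27080280383652))
[ 0.47166075 -0.27086514  0.1169019 ] [-0.81399231  0.95111805  0.3075074 ]
```

View pics/w3.png

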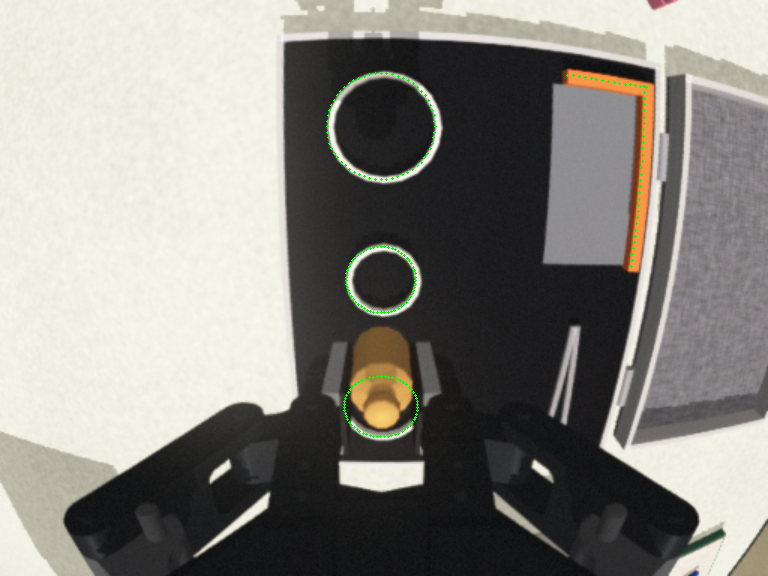

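apply_moves(
  targets=[0.03,0.04,-1.2,0,0,0,0,0.03,0.04,-2.2,0,0,0,0,0.03,0.04,-2.7,0,0,0,0,0.03,0.04,-2.7,0,0,0,0,0.03,0.04,-2.7,0,0,0,0],
)

```text
time: 6.0
ee_pos: [0.4733, -0.2696, 0.0374]
tcp_rot: [180.0, 0.0, 94.0]
wrist_force: [-0.4, -0.4, -0.8]
opening: 0.0203
```

apply_moves(
  targets=[0,0,-0.07,0,0,0,0,0,0,-0.07,0,0,0,0],
)

```text
time: 6.2
ee_pos: [0.4735, -0.2702, 0.0354]
tcp_rot: [179.9, 0.1, 93.9]
wrist_force: [-0.5, 0.0, -1.4]
opening: 0.0203
```

apply_moves(
  targets=[0,0,-0.1,0,0,0,0,0,0,-0.1,0,0,0,0],
)

```text
time: 6.4
ee_pos: [0.4728, -0.27, 0.0312]
tcp_rot: [180.0, 0.0, 93.9]
wrist_force: [-0.0, -0.2, -1.0]
opening: 0.02
```

apply_moves(
  targets=[0,0,-0.08,0,0,0,0,0,0,-0.08,0,0,0,0],
)

```text
time: 6.6
ee_pos: [0.473, -0.2701, 0.0303]
tcp_rot: [179.9, 0.0, 93.9]
wrist_force: [-4.7, 0.9, 10.9]
opening: 0.0198
```

Contact with the deck at z≈0.030, as predicted. Open a little and rise.

apply_moves(
  targets=[0,0,0.02,0,0,0,0.45,0,0,0.02,0,0,0,0.45,0,0,0.02,0,0,0,0.45,0,0,1.5,0,0,0,0.45,0,0,3.0,0,0,0,0.45],
)

```text
time: 7.1
ee_pos: [0.4718, -0.2693, 0.1184]
tcp_rot: [-179.8, -0.1, 93.9]
wrist_force: [0.0, -0.7, 0.7]
opening: 0.0385
```

```bash
python3 - <<'E'
from ringw import *
p=np.load('case.npy');c=snap('wrist');p[0]+=.0012;draw(c,p,'w4.png')
o=bot.get_obs();print(o['ee_pos'],o['wrist_force'])
E
```

```text
[ 0.47450708 -0.27085562  0.12747985] [0.38594082 0.95276852 7.95798329]
```

View pics/w4.png

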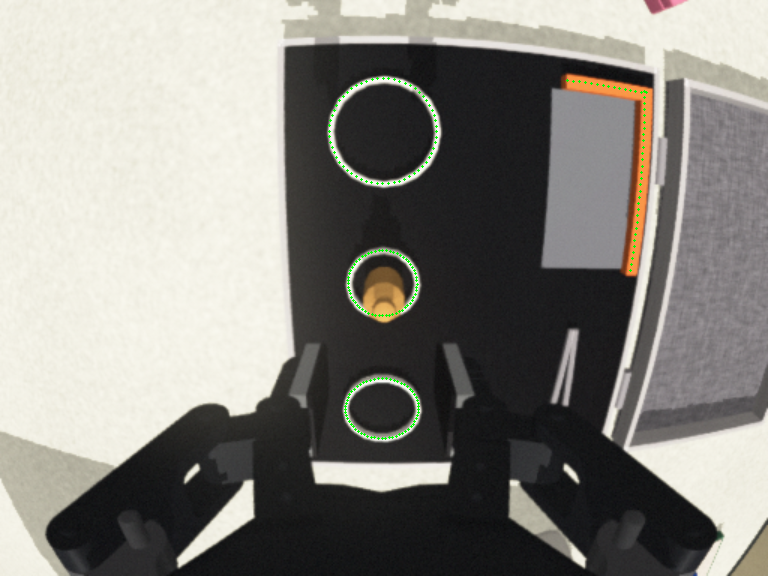

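apply_moves(
  targets=[0.4,1.6,0.3,0,0,0,0.7,0.8,3.2,0.3,0,0,0,0.7,1.2,4.8,0.3,0,0,0,0.7,1.6,6.4,0.3,0,0,0,0.7,2.0,7.9,0.3,0,0,0,0.7],
)

```text
time: 7.65
ee_pos: [0.533, -0.0308, 0.1278]
tcp_rot: [180.0, -0.0, 93.9]
wrist_force: [0.9, -0.6, 0.8]
opening: 0.0598
```

apply_moves(
  targets=[0.4,1.6,0,0,0,0,0.7,0.8,3.2,0,0,0,0,0.7,1.2,4.8,0,0,0,0,0.7,1.6,6.4,0,0,0,0,0.7,2.0,7.6,0,0,0,0,0.7],
)

```text
time: 8.15
ee_pos: [0.5929, 0.1981, 0.1275]
tcp_rot: [-180.0, -0.0, 94.0]
wrist_force: [0.3, -0.1, -0.2]
opening: 0.0599
```

apply_moves(
  targets=[0,0,0,0,0,0,0.7,0,0,0,0,0,0,0.7],
)

```text
time: 8.35
ee_pos: [0.5926, 0.1958, 0.127]
tcp_rot: [-179.9, 0.0, 94.0]
wrist_force: [-0.2, 0.0, -0.1]
opening: 0.06
```

```bash
python3 - <<'E'
from ringw import *
p=np.load('case.npy');p[0]+=.0012;np.save('case.npy',p)
c=snap('wrist','w5.png')
for s,ce in blobs(wb(c),80)[0]: print(s,ce.round(1),wat(c,*ce,.027).round(4))
def wfitobj(c,k,g,z=0):
    m=wb(c).astype(np.uint8);n,l,s,ce=cv2.connectedComponentsWithStats(m);q=wproj(c,[*g,.02]);i=min((i for i in range(1,n) if s[i,4]>80),key=lambda i:np.hypot(*(ce[i]-q)))
    M=(l==i).astype(np.float32)
    def cost(x):
        h=cv2.convexHull(np.round((wpm(c,wpts(k,*x,z))+.5)*4).astype(np.int32));mm=np.zeros((1536,2048),np.uint8);cv2.fillConvexPoly(mm,h,1);return np.abs(cv2.resize(mm.astype(np.float32),(512,384),interpolation=cv2.INTER_AREA)-M).sum()/M.sum()
    r=minimize(cost,g,method='Nelder-Mead',options=dict(initial_simplex=np.array(g)+[[0,0],[.004,0],[0,.004]],xatol=1e-4));return r.x,r.fun
print(wfitobj(c,'medium',[.594,.2025]),wfitobj(c,'large',[.444,.225]))
o=bot.get_obs();print(o['ee_pos'],o['wrist_force'],o['opening'])
E
```

```text
[397, 0, 25, 20, 335] [409.6   8.1] [0.7195 0.3706 0.027 ]
[488, 0, 24, 22, 444] [499.5  10.7] [0.8374 0.4068 0.027 ]
[70, 123, 55, 49, 1986] [ 96.4 146.1] [0.4469 0.224  0.027 ]
[240, 160, 35, 41, 1109] [257.1 180.1] [0.5956 0.2013 0.027 ]
[433, 214, 52, 58, 1901] [458.7 242.1] [0.8271 0.1461 0.027 ]
(array([0.59544215, 0.19989957]), np.float64(0.10938908904790878)) (array([0.4442536, 0.2232804]), np.float64(0.0852530226111412))
[0.59259409 0.19491056 0.12728328] [ 0.21508091 -0.58558317  0.60100606] 0.059765065320202725
```

View pics/w5.png

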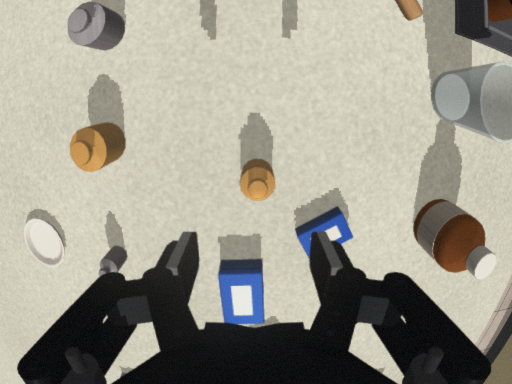

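apply_moves(
  targets=[0.08,0.19,-1.0,0,0,0,0.65,0.08,0.19,-2.4,0,0,0,0.65,0.08,0.19,-3.6,0,0,0,0.65,0.08,0.19,-3.9,0,0,0,0.65,0.08,0.19,-3.9,0,0,0,0.65],
)

```text
time: 8.9
ee_pos: [0.5944, 0.1995, 0.01]
tcp_rot: [-179.9, 0.0, 93.8]
wrist_force: [-0.5, -0.6, -0.2]
opening: 0.0558
```

apply_moves(
  targets=[0,0,0,0,0,0,0.0,0,0,0,0,0,0,0,0,0,0,0,0,0,0,0,0,0,0,0,0,0,0,0,0,0,0,0,0],
)

```text
time: 9.4
ee_pos: [0.5966, 0.201, 0.0136]
tcp_rot: [179.8, -0.0, 93.9]
wrist_force: [-0.5, -1.9, 6.9]
opening: 0.0287
```

apply_moves(
  targets=[0,0,1.5,0,0,0,0,0,0,3.6,0,0,0,0,0,0,3.6,0,0,0,0,0,0,3.6,0,0,0,0],
)

```text
time: 9.8
ee_pos: [0.5969, 0.2013, 0.1227]
tcp_rot: [179.7, -0.1, 93.9]
wrist_force: [-0.2, 0.4, -2.5]
opening: 0.0283
```

apply_moves(
  targets=[-0.4,-1.6,0,0,0,0,0,-0.7,-3.2,0,0,0,0,0,-1.0,-4.8,0,0,0,0,0,-1.3,-6.4,0,0,0,0,0,-1.6,-7.8,0,0,0,0,0],
)

```text
time: 10.3
ee_pos: [0.5458, -0.0352, 0.1168]
tcp_rot: [-179.9, -0.0, 93.9]
wrist_force: [-0.2, -0.4, -2.0]
opening: 0.0284
```

apply_moves(
  targets=[-0.4,-1.6,0,0,0,0,0,-0.7,-3.2,0,0,0,0,0,-1.0,-4.8,0,0,0,0,0,-1.3,-6.4,0,0,0,0,0,-1.6,-7.8,0,0,0,0,0],
)

```text
time: 10.8
ee_pos: [0.4978, -0.2691, 0.1168]
tcp_rot: [-179.9, -0.1, 93.9]
wrist_force: [1.0, -1.2, -1.0]
opening: 0.0285
```

apply_moves(
  targets=[-0.4,-1.5,0,0,0,0,0,-0.7,-2.9,0,0,0,0,0,-0.7,-2.9,0,0,0,0,0,-0.7,-2.9,0,0,0,0,0,-0.7,-2.9,0,0,0,0,0],
)

```text
time: 11.3
ee_pos: [0.478, -0.3533, 0.1175]
tcp_rot: [-179.9, -0.1, 93.9]
wrist_force: [-0.4, -0.8, -2.5]
opening: 0.0285
```

```bash
python3 - <<'E'
from ringw import *
p=np.load('case.npy');c=snap('wrist');draw(c,p,'w6.png')
print(wfit(c,p,('large','small')))
o=bot.get_obs();print(o['ee_pos'],o['wrist_force'],c2w(p,[-.055,-.085,0]))
E
```

```text
(array([ 0.00033371, -0.00010229]), np.float64(-106.36793485802488), np.float64(-105.60003247315632))
[ 0.47824899 -0.35308431  0.11792129] [ 0.14359226 -0.55265233 -2.0420274 ] [[ 0.47857528 -0.35536851  0.        ]]
```

View pics/w6.png

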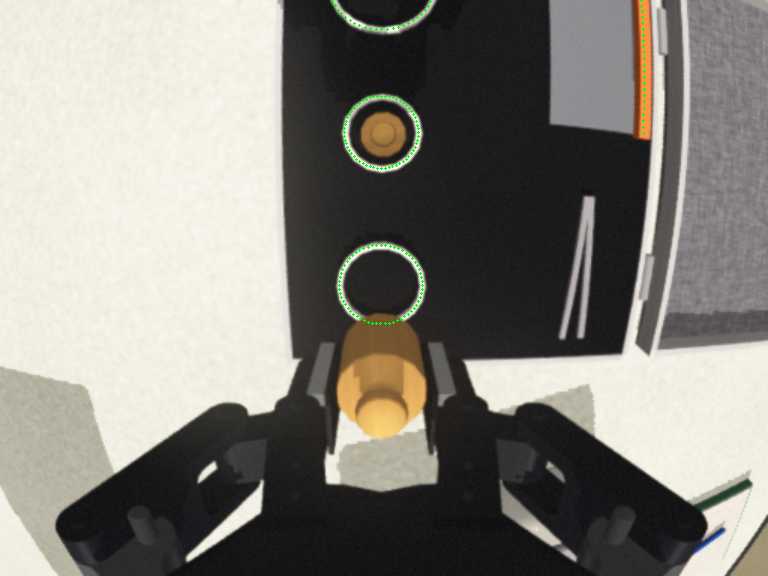

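apply_moves(
  targets=[0,-0.07,-1.2,0,0,0,0,0,-0.07,-2.2,0,0,0,0,0,-0.07,-2.75,0,0,0,0,0,-0.07,-2.75,0,0,0,0],
)

```text
time: 11.75
ee_pos: [0.4772, -0.3541, 0.0333]
tcp_rot: [-179.8, -0.2, 94.0]
wrist_force: [-0.1, -0.4, -1.5]
opening: 0.0288
```

apply_moves(
  targets=[0,0,-0.1,0,0,0,0,0,0,-0.1,0,0,0,0],
)

```text
time: 11.95
ee_pos: [0.479, -0.3562, 0.0344]
tcp_rot: [179.9, 0.1, 94.0]
wrist_force: [0.4, 0.8, -1.9]
opening: 0.0285
```

apply_moves(
  targets=[0,0,-0.1,0,0,0,0,0,0,-0.1,0,0,0,0],
)

```text
time: 12.15
ee_pos: [0.4785, -0.3564, 0.0307]
tcp_rot: [180.0, 0.0, 93.9]
wrist_force: [0.9, 0.2, -1.5]
opening: 0.0287
```

apply_moves(
  targets=[0,0,-0.08,0,0,0,0,0,0,-0.08,0,0,0,0],
)

```text
time: 12.35
ee_pos: [0.4786, -0.3566, 0.0296]
tcp_rot: [179.9, 0.1, 93.9]
wrist_force: [-2.5, 2.3, 8.7]
opening: 0.0281
```

apply_moves(
  targets=[0,0,0.02,0,0,0,0.55,0,0,0.02,0,0,0,0.55,0,0,0.02,0,0,0,0.55,0,0,1.5,0,0,0,0.55,0,0,3.1,0,0,0,0.55],
)

```text
time: 12.85
ee_pos: [0.4771, -0.3555, 0.12]
tcp_rot: [-179.8, -0.2, 93.9]
wrist_force: [1.2, -0.6, -0.2]
opening: 0.0468
```

```bash
python3 - <<'E'
from ringw import *
p=np.load('case.npy');c=snap('wrist');draw(c,p,'w7.png')
o=bot.get_obs();print(o['ee_pos'],o['wrist_force'])
E
```

```text
[ 0.47976784 -0.35748386  0.13042351] [-0.21167281  0.25419706  7.57292268]
```

View pics/w7.png

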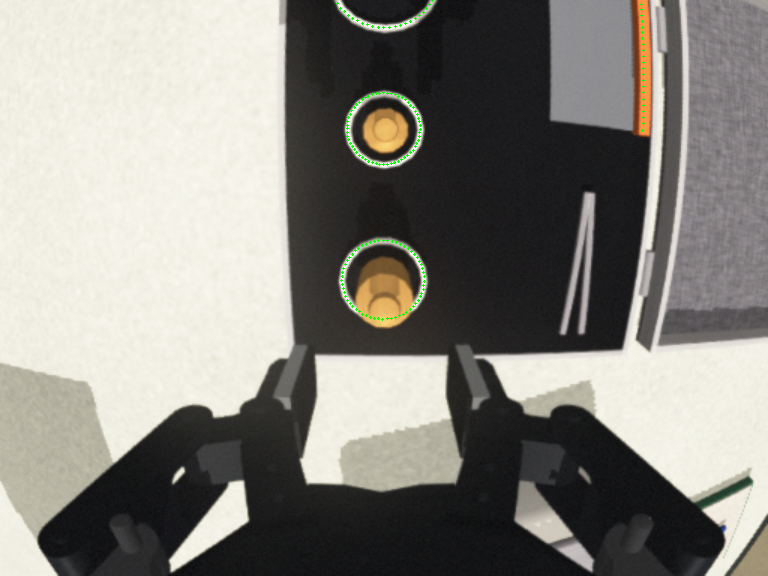

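Medium stands in its ring. On to the large one.

apply_moves(
  targets=[-0.1,1.6,0.5,0,0,0,0.8,-0.2,3.2,0.5,0,0,0,0.8,-0.3,4.8,0.5,0,0,0,0.8,-0.4,6.4,0.5,0,0,0,0.8,-0.5,8.0,0.5,0,0,0,0.8],
)

```text
time: 13.4
ee_pos: [0.4628, -0.1147, 0.1359]
tcp_rot: [180.0, 0.0, 93.9]
wrist_force: [0.3, 0.2, 0.4]
opening: 0.0679
```

apply_moves(
  targets=[-0.1,1.6,0,0,0,0,0.8,-0.2,3.2,0,0,0,0,0.8,-0.3,4.8,0,0,0,0,0.8,-0.4,6.4,0,0,0,0,0.8,-0.5,8.0,0,0,0,0,0.8],
)

```text
time: 13.9
ee_pos: [0.4478, 0.1256, 0.1361]
tcp_rot: [179.9, -0.0, 93.9]
wrist_force: [1.1, -0.4, -1.1]
opening: 0.0683
```

apply_moves(
  targets=[-0.1,1.6,0,0,0,0,0.8,-0.2,3.2,0,0,0,0,0.8,-0.2,3.3,0,0,0,0,0.8,-0.2,3.3,0,0,0,0,0.8,-0.2,3.3,0,0,0,0,0.8],
)

```text
time: 14.4
ee_pos: [0.4422, 0.222, 0.1358]
tcp_rot: [-180.0, 0.0, 93.9]
wrist_force: [1.1, 0.1, 0.0]
opening: 0.0686
```

```bash
python3 - <<'E'
from ringw import *
c=snap('wrist','w8.png')
for s,ce in blobs(wb(c),80)[0]: print(s,ce.round(1),wat(c,*ce,.03).round(4))
o=bot.get_obs();print(o['ee_pos'],o['tcp_rot'],o['opening'],o['q'])
E
```

```text
[486, 20, 26, 59, 684] [499.9  49. ] [0.6939 0.3905 0.03  ]
[235, 155, 47, 54, 1932] [257.7 182.3] [0.4462 0.2238 0.03  ]
[0.44239587 0.22164289 0.13588766] [-1.79997026e+02  1.44900779e-02  9.38558583e+01] 0.06811276863470883 [ 2.66181674e+01 -3.40976790e+00 -8.95139212e+00  8.44667244e+01
 -1.22109313e-02  1.12762310e+02]
```

View pics/w8.png

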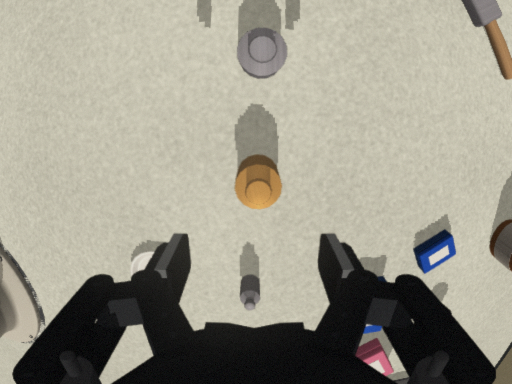

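apply_moves(
  targets=[0.08,0.07,-1.2,0,0,0,0.8,0.08,0.07,-2.6,0,0,0,0.8,0.08,0.07,-3.7,0,0,0,0.8,0.08,0.07,-4.1,0,0,0,0.8,0.08,0.07,-4.1,0,0,0,0.8],
)

```text
time: 14.95
ee_pos: [0.444, 0.2234, 0.0119]
tcp_rot: [-179.9, 0.1, 93.8]
wrist_force: [-0.4, 1.0, -0.5]
opening: 0.0685
```

apply_moves(
  targets=[0,0,0,0,0,0,0.0,0,0,0,0,0,0,0,0,0,0,0,0,0,0,0,0,0,0,0,0,0,0,0,0,0,0,0,0],
  newtons=70,
)

```text
time: 15.45
ee_pos: [0.4458, 0.2252, 0.0153]
tcp_rot: [179.8, -0.1, 93.9]
wrist_force: [-1.7, -2.1, 6.9]
opening: 0.0383
```

apply_moves(
  targets=[0,0,1.0,0,0,0,0,0,0,2.5,0,0,0,0,0,0,3.9,0,0,0,0,0,0,3.9,0,0,0,0],
)

```text
time: 15.85
ee_pos: [0.4471, 0.2261, 0.1369]
tcp_rot: [179.5, -0.2, 93.9]
wrist_force: [1.0, 0.9, -4.4]
opening: 0.0375
```

apply_moves(
  targets=[0.1,-1.5,0,0,0,0,0,0.2,-3.0,0,0,0,0,0,0.3,-4.5,0,0,0,0,0,0.3,-5.8,0,0,0,0,0,0.4,-7.0,0,0,0,0,0],
)

```text
time: 16.35
ee_pos: [0.456, 0.013, 0.1296]
tcp_rot: [-180.0, 0.0, 93.9]
wrist_force: [1.2, 0.0, -3.7]
opening: 0.0382
```

apply_moves(
  targets=[0.1,-1.5,0,0,0,0,0,0.2,-3.0,0,0,0,0,0,0.3,-4.5,0,0,0,0,0,0.3,-5.8,0,0,0,0,0,0.4,-6.6,0,0,0,0,0],
)

```text
time: 16.85
ee_pos: [0.4679, -0.1858, 0.1294]
tcp_rot: [-180.0, 0.0, 93.8]
wrist_force: [-0.2, 0.6, -3.7]
opening: 0.0378
```

apply_moves(
  targets=[0,0,0,0,0,0,0,0,0,0,0,0,0,0],
)

```text
time: 17.05
ee_pos: [0.4682, -0.1835, 0.1293]
tcp_rot: [-179.9, -0.0, 93.8]
wrist_force: [-0.2, 0.1, -5.8]
opening: 0.0381
```

```bash
python3 - <<'E'
from ringw import *
p=np.load('case.npy');c=snap('wrist');draw(c,p,'w9.png')
o=bot.get_obs();print(o['ee_pos'],o['wrist_force'],c2w(p,[-.055,.085,0]))
E
```

```text
[ 0.46834925 -0.1829039   0.12946496] [ 0.73637388  0.16435178 -4.55051489] [[ 0.46751382 -0.18572876  0.        ]]
```

View pics/w9.png

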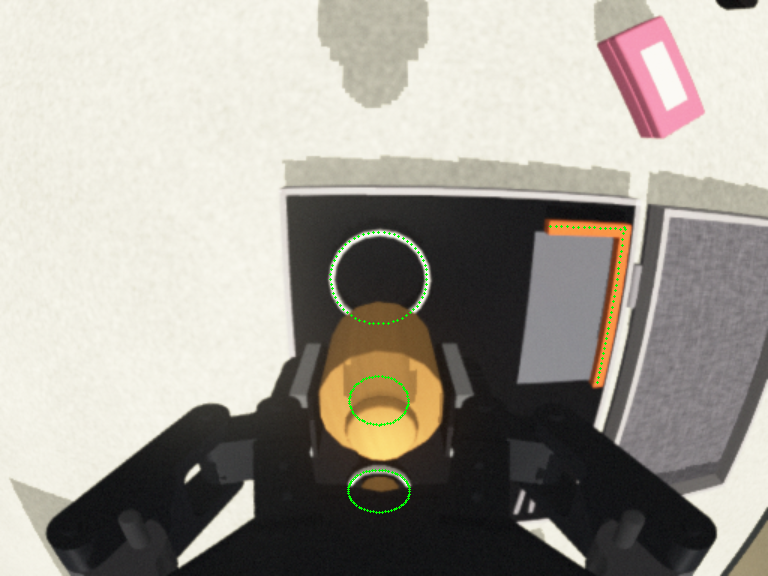

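apply_moves(
  targets=[-0.02,-0.07,-1.2,0,0,0,0,-0.02,-0.07,-2.4,0,0,0,0,-0.02,-0.07,-3.1,0,0,0,0,-0.02,-0.07,-3.1,0,0,0,0,-0.02,-0.07,-3.1,0,0,0,0],
)

```text
time: 17.6
ee_pos: [0.4682, -0.1846, 0.0376]
tcp_rot: [180.0, -0.0, 94.0]
wrist_force: [0.1, -0.0, -3.5]
opening: 0.0379
```

apply_moves(
  targets=[0,0,-0.07,0,0,0,0,0,0,-0.07,0,0,0,0],
)

```text
time: 17.8
ee_pos: [0.4687, -0.1853, 0.0359]
tcp_rot: [179.9, 0.0, 93.9]
wrist_force: [0.2, -0.1, -4.2]
opening: 0.0382
```

apply_moves(
  targets=[0,0,-0.1,0,0,0,0,0,0,-0.1,0,0,0,0],
)

```text
time: 18.0
ee_pos: [0.4681, -0.1853, 0.0318]
tcp_rot: [180.0, 0.0, 93.9]
wrist_force: [0.9, -0.8, -5.1]
opening: 0.038
```

apply_moves(
  targets=[0,0,-0.08,0,0,0,0,0,0,-0.08,0,0,0,0],
)

```text
time: 18.2
ee_pos: [0.4682, -0.1854, 0.0313]
tcp_rot: [179.9, 0.0, 93.9]
wrist_force: [-7.1, 2.8, 12.7]
opening: 0.0381
```

apply_moves(
  targets=[0,0,0.02,0,0,0,0.65,0,0,0.02,0,0,0,0.65,0,0,0.02,0,0,0,0.65,0,0,1.5,0,0,0,0.65,0,0,3.1,0,0,0,0.65],
)

```text
time: 18.7
ee_pos: [0.4669, -0.1849, 0.122]
tcp_rot: [-179.8, -0.1, 93.9]
wrist_force: [0.6, -0.6, 1.3]
opening: 0.0555
```

```bash
python3 - <<'E'
from ringw import *
p=np.load('case.npy');c=snap('wrist');draw(c,p,'w10.png')
o=bot.get_obs();print(o['ee_pos'],o['wrist_force'])
E
```

```text
[ 0.46997034 -0.18609384  0.13148237] [-0.90177602  0.8441451   8.07486915]
```

View pics/w10.png

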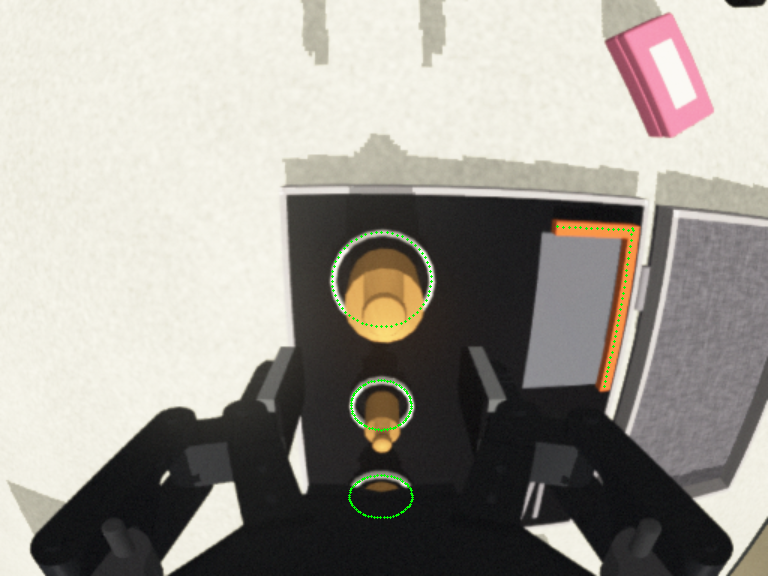

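apply_moves(
  targets=[0.8,1.4,0.5,0,0,0.2,0.85,1.5,2.8,0.5,0,0,0.4,0.85,2.2,4.3,0.5,0,0,0.6,0.85,2.9,5.7,0.5,0,0,0.6,0.85,3.6,7.1,0.5,0,0,0.6,0.85],
)

```text
time: 19.25
ee_pos: [0.5768, 0.0296, 0.1375]
tcp_rot: [180.0, 0.0, 97.5]
wrist_force: [1.5, -0.2, 1.4]
opening: 0.0723
```

apply_moves(
  targets=[0.3,1.0,0,0,0,0,0.85,0.3,1.0,0,0,0,0,0.85,0.3,1.0,0,0,0,0,0.85],
)

```text
time: 19.55
ee_pos: [0.585, 0.0583, 0.137]
tcp_rot: [-180.0, 0.0, 97.6]
wrist_force: [-1.4, -0.1, 0.6]
opening: 0.0724
```

```bash
cat > boxw.py <<'E'
from ringw import *
def bluem(c):
    h=cv2.cvtColor(c['img'],cv2.COLOR_RGB2HSV).astype(int);H,S,V=h[...,0],h[...,1],h[...,2];return (H>100)&(H<130)&(S>90)&(V>40)
def wboxfit(c,g,z=0):
    m=bluem(c).astype(np.uint8);n,l,s,ce=cv2.connectedComponentsWithStats(m);q=wproj(c,[g[0],g[1],z+.02]);i=min((i for i in range(1,n) if s[i,4]>200),key=lambda i:np.hypot(*(ce[i]-q)))
    M=(l==i).astype(np.uint8);cs,_=cv2.findContours(M,cv2.RETR_EXTERNAL,cv2.CHAIN_APPROX_NONE);cv2.drawContours(M,[cv2.convexHull(np.vstack(cs))],-1,1,-1);M=M.astype(np.float32)
    def cost(x):
        h=cv2.convexHull(np.round((wpm(c,bpts(*x,z))+.5)*4).astype(np.int32));mm=np.zeros((1536,2048),np.uint8);cv2.fillConvexPoly(mm,h,1);return np.abs(cv2.resize(mm.astype(np.float32),(512,384),interpolation=cv2.INTER_AREA)-M).sum()/M.sum()
    g=np.array(g,float)
    r=minimize(cost,g,method='Nelder-Mead',options=dict(initial_simplex=g+np.array([[0,0,0],[.004,0,0],[0,.004,0],[0,0,.06]]),xatol=1e-4));return r.x,r.fun
E
python3 - <<'E'
from boxw import *
c=snap('wrist','w11.png');x,f=wboxfit(c,[.587,.0745,.13]);print(x.round(4),np.degrees(x[2]),f)
o=bot.get_obs();print(o['ee_pos'],o['tcp_rot'],o['opening'])
E
```

```text
[0.5896 0.0723 0.1164] 6.667234913128858 0.034634679555892944
[0.58489946 0.05746932 0.1371724 ] [-1.79974913e+02  1.32384693e-02  9.75435014e+01] 0.07287257302064061
```

View pics/w11.png

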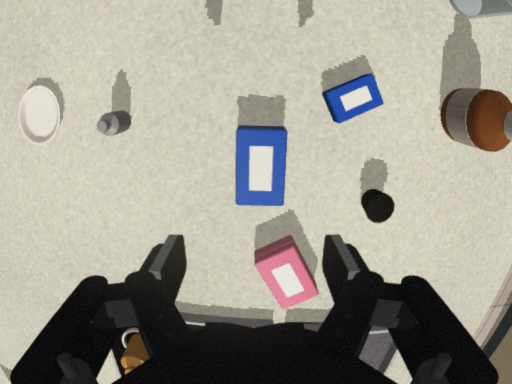

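apply_moves(
  targets=[0.13,0.52,-1.2,0,0,-0.1,0.85,0.13,0.52,-2.6,0,0,-0.1,0.85,0.13,0.52,-3.7,0,0,-0.1,0.85,0.13,0.52,-4.3,0,0,-0.1,0.85,0.13,0.52,-4.3,0,0,-0.1,0.85],
)

```text
time: 20.1
ee_pos: [0.5868, 0.0718, 0.0056]
tcp_rot: [-179.7, 0.0, 96.8]
wrist_force: [-0.3, 0.5, 0.0]
opening: 0.0725
```

apply_moves(
  targets=[0,0,0,0,0,0,0.0,0,0,0,0,0,0,0,0,0,0,0,0,0,0,0,0,0,0,0,0,0,0,0,0,0,0,0,0],
  newtons=35,
)

```text
time: 20.6
ee_pos: [0.5901, 0.073, 0.0105]
tcp_rot: [179.8, 0.0, 96.9]
wrist_force: [-0.8, -1.8, 6.3]
opening: 0.0431
```

apply_moves(
  targets=[0,0,1.0,0,0,0,0,0,0,2.5,0,0,0,0,0,0,3.9,0,0,0,0,0,0,3.9,0,0,0,0],
)

```text
time: 21.0
ee_pos: [0.5917, 0.0736, 0.1329]
tcp_rot: [179.4, -0.0, 96.9]
wrist_force: [0.2, 0.4, -0.1]
opening: 0.043
```

apply_moves(
  targets=[0,-1.5,0,0,0,-0.2,0,0,-3.0,0,0,0,-0.4,0,0,-4.5,0,0,0,-0.53,0,0,-5.8,0,0,0,-0.53,0,0,-7.2,0,0,0,-0.53,0],
)

```text
time: 21.5
ee_pos: [0.5887, -0.1442, 0.1255]
tcp_rot: [180.0, 0.0, 93.8]
wrist_force: [0.7, -0.1, -0.1]
opening: 0.0433
```

apply_moves(
  targets=[0.05,-0.7,0,0,0,0,0,0.05,-1.4,0,0,0,0,0,0.05,-1.4,0,0,0,0,0,0.05,-1.4,0,0,0,0,0],
)

```text
time: 21.9
ee_pos: [0.5903, -0.1848, 0.1252]
tcp_rot: [-180.0, -0.0, 93.7]
wrist_force: [-0.6, -0.3, -1.5]
opening: 0.0433
```

```bash
python3 - <<'E'
from boxw import *
p=np.load('case.npy');c=snap('wrist');draw(c,p,'w12.png')
print(wfit(c,p,('large',)))
x,f=wboxfit(c,[.592,-.1867,.065],.12);print(x.round(4),np.degrees(x[2]),f)
o=bot.get_obs();print(o['ee_pos'],o['tcp_rot'],o['wrist_force'])
E
```

```text
(array([ 0.0003936 , -0.00030577]), np.float64(-133.47487663635425), np.float64(-132.47094250550498))
[ 0.5906 -0.1841  0.0591] 3.386781609733347 0.06279899179935455
[ 0.59035553 -0.18424521  0.12526087] [-1.79992283e+02 -2.11651714e-02  9.37445731e+01] [-0.00970182 -0.5992953  -0.75626445]
```

View pics/w12.png

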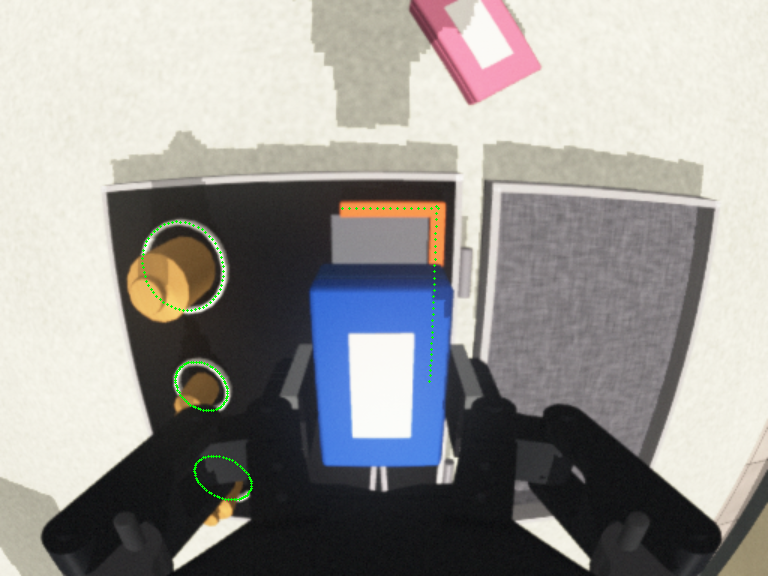

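apply_moves(
  targets=[0,-0.08,-1.2,0,0,0,0,0,-0.08,-2.4,0,0,0,0,0,-0.08,-3.0,0,0,0,0,0,-0.08,-3.1,0,0,0,0,0,-0.08,-3.1,0,0,0,0],
)

```text
time: 22.45
ee_pos: [0.5904, -0.1863, 0.0326]
tcp_rot: [-180.0, -0.0, 93.8]
wrist_force: [-0.3, 0.3, -0.4]
opening: 0.0434
```

apply_moves(
  targets=[0,0,-0.07,0,0,0,0,0,0,-0.07,0,0,0,0],
)

```text
time: 22.65
ee_pos: [0.5912, -0.1871, 0.0316]
tcp_rot: [179.9, 0.0, 93.8]
wrist_force: [0.1, 0.2, -1.1]
opening: 0.0434
```

apply_moves(
  targets=[0,0,-0.1,0,0,0,0,0,0,-0.1,0,0,0,0],
)

```text
time: 22.85
ee_pos: [0.5905, -0.1872, 0.0274]
tcp_rot: [180.0, 0.0, 93.7]
wrist_force: [0.1, -0.9, -1.6]
opening: 0.0432
```

apply_moves(
  targets=[0,0,-0.08,0,0,0,0,0,0,-0.08,0,0,0,0],
)

```text
time: 23.05
ee_pos: [0.5906, -0.1872, 0.0265]
tcp_rot: [179.9, 0.0, 93.7]
wrist_force: [-4.1, 1.3, 10.0]
opening: 0.043
```

apply_moves(
  targets=[0,0.08,0.07,0,0,0,0,0,0.08,0.07,0,0,0,0],
)

```text
time: 23.25
ee_pos: [0.5906, -0.1846, 0.0273]
tcp_rot: [180.0, 0.0, 93.8]
wrist_force: [-0.1, -0.1, -0.8]
opening: 0.043
```

apply_moves(
  targets=[0,0.06,0,0,0,0,0,0,0.06,0,0,0,0,0],
)

```text
time: 23.45
ee_pos: [0.5904, -0.1834, 0.0269]
tcp_rot: [-180.0, 0.1, 93.7]
wrist_force: [-0.7, -4.2, -0.2]
opening: 0.0431
```

apply_moves(
  targets=[0.1,0.01,0,0,0,0,0,0.1,0.01,0,0,0,0,0],
)

```text
time: 23.65
ee_pos: [0.5934, -0.1832, 0.0267]
tcp_rot: [-180.0, 0.1, 93.7]
wrist_force: [-0.8, -3.9, 0.3]
opening: 0.0432
```

apply_moves(
  targets=[0.05,0,0,0,0,0,0,0.05,0,0,0,0,0,0],
)

```text
time: 23.85
ee_pos: [0.5947, -0.1831, 0.0267]
tcp_rot: [-179.9, 0.0, 93.7]
wrist_force: [-1.8, -3.5, -0.2]
opening: 0.043
```

apply_moves(
  targets=[0.04,0,0,0,0,0,0,0.04,0,0,0,0,0,0],
)

```text
time: 24.05
ee_pos: [0.5954, -0.183, 0.0266]
tcp_rot: [-179.9, 0.0, 93.7]
wrist_force: [-3.2, -5.3, 1.3]
opening: 0.043
```

apply_moves(
  targets=[0.03,0,0,0,0,0,0,0.03,0,0,0,0,0,0],
)

```text
time: 24.25
ee_pos: [0.5955, -0.183, 0.0267]
tcp_rot: [-179.8, 0.0, 93.7]
wrist_force: [-9.2, -4.6, 3.3]
opening: 0.0432
```

apply_moves(
  targets=[-0.02,0,0.03,0,0,0,0.65,-0.02,0,0.03,0,0,0,0.65,-0.02,0,0.03,0,0,0,0.65,0,0,1.5,0,0,0,0.65,0,0,3.2,0,0,0,0.65],
)

```text
time: 24.75
ee_pos: [0.5959, -0.1819, 0.1209]
tcp_rot: [-179.8, -0.1, 93.8]
wrist_force: [1.5, 0.0, 0.1]
opening: 0.0554
```

apply_moves(
  targets=[0,-1.0,1.0,0,0,0,0.5,0,-1.5,1.0,0,0,0,0.5,0,-1.5,1.0,0,0,0,0.5,0,-1.5,1.0,0,0,0,0.5],
)

```text
time: 25.15
ee_pos: [0.5967, -0.2273, 0.1506]
tcp_rot: [-179.9, -0.1, 93.7]
wrist_force: [-0.4, 0.8, -1.1]
opening: 0.0424
```

```bash
python3 - <<'E'
from boxw import *
p=np.load('case.npy');c=snap('wrist');draw(c,p,'w13.png')
d=wfit(c,p,('large','small'),);print(d)
x,f=wboxfit(c,[.5955,-.1825,.065],.016);print(x.round(4),np.degrees(x[2]),np.degrees(p[2]),f)
q=[p[0]+d[0][0],p[1]+d[0][1]];v=x[:2]-q;C,S=np.cos(p[2]),np.sin(p[2]);print('box in case',C*v[0]+S*v[1],-S*v[0]+C*v[1])
o=bot.get_obs();print(o['ee_pos'],o['tcp_rot'],o['wrist_force'])
E
```

```text
(array([ 0.00026063, -0.00013782]), np.float64(-130.97636580354654), np.float64(-130.58308454505254))
[ 0.5958 -0.1837  0.0706] 4.046634880973498 3.7307267964683253 0.028055960312485695
box in case 0.07285069085121512 0.07884854834555251
[ 0.59657501 -0.22694122  0.15047195] [-1.79888853e+02 -7.54876715e-02  9.37459430e+01] [-0.07760524  0.0259622   0.62504905]
```

View pics/w13.png

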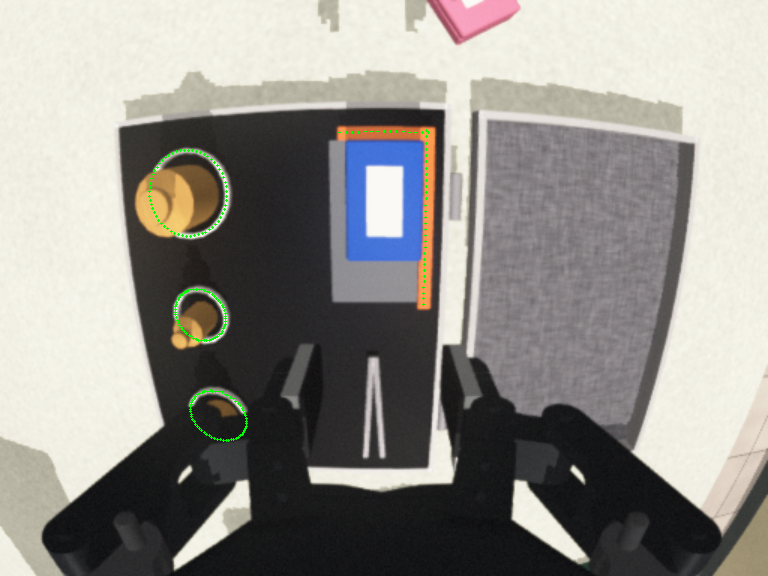

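apply_moves(
  targets=[-1.0,0.8,1.5,0,0,0,0.5,-2.3,1.6,2.0,0,0,0,0.5,-3.5,2.5,2.0,0,0,0,0.5,-4.8,3.2,2.0,0,0,0,0.5,-6.0,4.0,2.0,0,0,0,0.5],
)

```text
time: 25.7
ee_pos: [0.4149, -0.1061, 0.211]
tcp_rot: [-179.9, -0.0, 93.8]
wrist_force: [0.4, 0.1, 0.9]
opening: 0.0427
```

apply_moves(
  targets=[-0.6,1.4,0,0,0,0,0.5,-0.9,2.8,0,0,0,0,0.5,-0.9,4.0,0,0,0,0,0.5,-0.9,4.0,0,0,0,0,0.5],
)

```text
time: 26.1
ee_pos: [0.389, 0.016, 0.2113]
tcp_rot: [-180.0, -0.1, 94.0]
wrist_force: [-0.6, -0.5, -0.6]
opening: 0.0424
```

```bash
python3 - <<'E'
from boxw import *
T=snap('top','tend.png');S=snap('scene','send.png')
p=np.load('case.npy');mt,ms=masks(T),masks(S)
for cs in ((T,),(S,)):
    pc,_=fit(cs,p);C,Sn=np.cos(pc[2]),np.sin(pc[2]);to=lambda w:np.round([C*(w[0]-pc[0])+Sn*(w[1]-pc[1]),-Sn*(w[0]-pc[0])+C*(w[1]-pc[1])],4)
    print('case',pc.round(4))
    for k in HY:
        g=c2w(pc,[-.055,HY[k]/1e3,0])[0,:2]
        r=fitmask([(c,near((mt if c is T else ms)['brass'],c,wpts(k,*g,.016))) for c in cs],lambda q:wpts(k,*q,.016),g,[.004,.004]);print(k,to(r[0]),round(r[1],2))
    g=c2w(pc,[.073,.08,0])[0,:2]
    r=fitmask([(c,near((mt if c is T else ms)['blue'],c,bpts(*g,pc[2],.016))) for c in cs],lambda q:bpts(*q,.016),[*g,pc[2]],[.004,.004,.05]);print('box',to(r[0]),np.degrees(r[0][2]-pc[2]),r[1])
a=cv2.imread('pics/tend.png');b=cv2.imread('pics/send.png')
cv2.imwrite('pics/tendc.png',cv2.resize(a[80:270,100:420],None,fx=2.4,fy=2.4,interpolation=cv2.INTER_CUBIC))
cv2.imwrite('pics/sendc.png',cv2.resize(b[110:384,60:360],None,fx=2.1,fy=2.1,interpolation=cv2.INTER_CUBIC))
o=bot.get_obs();print(o['time'],o['ee_pos'])
E
```

```text
case [ 0.525  -0.2666  0.0572]
large [-0.0543  0.0831] 0.11
small [-0.0546 -0.0025] 0.27
medium [-0.0539 -0.0875] 0.14
box [0.0733 0.0788] 1.4776633851243184 0.09132281690835953
case [ 0.5283 -0.2671  0.0638]
large [-0.0557  0.0861] 0.09
small [-0.0584  0.001 ] 0.13
medium [-0.0572 -0.085 ] 0.1
box [0.0686 0.0826] 1.998256932370977 0.12970055639743805
26.2 [0.38952256 0.01342744 0.21126622]
```

View pics/tendc.png

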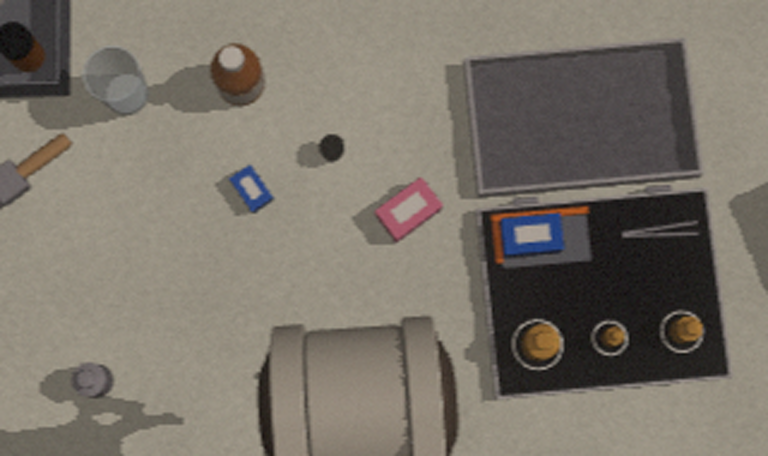

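View pics/sendc.png

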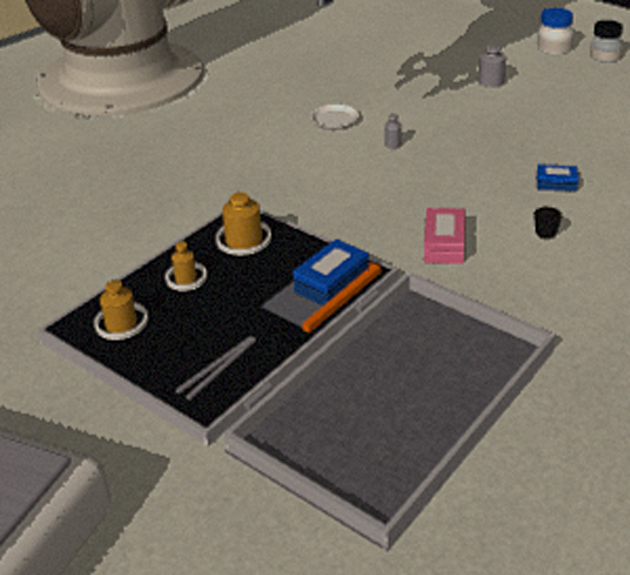

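```bash
python3 - <<'E'
from h import *
bot.job_done();print(bot.get_obs()['time'])
E
```

```text
the job is handed in; nothing more can be done
the job is handed in; nothing more can be done
```

All three brass weights stand upright in their own rings, and the fraction box (the larger blue one) lies lid up in the grey corner against both stops. I handed the job in at about 26 s; no verdict is reported.

- **Weights:** The last top-camera check puts them 1.8–2.7 mm from their ring centres. The scene camera gives up to 3.6 mm. The limit is 10 mm.
- **Fraction box:** I set it down 4 to 5 mm short of the stops. I slid it against the short stop, then the long one, until the wrist felt each (4 N and 9 N). The target centre is x 73, y 80 mm:

| Check | x (mm) | y (mm) |
|---|---|---|
| Wrist camera | 72.9 | 78.8 |
| Top camera | 73.3 | 78.8 |
| Scene camera | 68.6 | 82.6 |

- **Where checks disagreed:** The scene camera's box figures fall just outside the allowed range. The orange bar hides part of the box from that side, so I trusted the felt contact and the other two cameras. The box measures square to the case within 0.3–2°, against a limit of about 4.6°.
- **Steel weights:** Both look unmoved in the scene picture. In the last top picture the arm hid the small one. I did not measure either again.

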